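# Seat a soldering-iron battery in its charger

### The arm

A 6-joint arm with a two-finger parallel gripper is mounted at the origin on the work surface. World frame = base frame: x ahead of the robot, y to its left, z up, the work surface at z = 0. Lengths are in m, angles in rad, forces in N, time in s.
With the tool pointing down it reaches from about 0.35 to 0.8 m from the base axis. Payload 7.3 kg.
Tool frame: the origin (TCP) lies between the finger pads; the fingertips stand 25 mm ahead of it and the grasp point (between the pads) lies 6 mm ahead of it (r.tip_extent is the distance from the TCP to the fingertips, in m); z points along the fingers, y is the line along which they close (so a half turn about z gives the same grasp; the last joint's range is limited). The gripper opens to 85 mm and grips with 20 to 120 N. Pads are 22 mm wide; open, the fingers measure 114 mm over their backs; the gripper's body (76 mm by 85 mm) begins 54 mm behind the grasp point. The pads swing forward as they close: fully open they stand 13 mm farther back than shut.
Start: joints at [-1.439, 0.342, 1.524, -0, 1.275, -0.146], TCP at [0.144, -0.505, 0.231] pointing down, gripper open.
Joint ranges: [-2.53, 2.53], [-0.77, 2.02], [0.04, 2.7], [-1, 4.14], [0.28, 2.66], [-3.11, 3.11]. Speed limits (rad/s): [2.57, 2.57, 3.14, 3.14, 3.14, 3.14].

### API

Orientations are given as a unit quaternion [x, y, z, w].
In Python, from workcell import r, command_gripper, optics gives the robot as it stands. The module is installed in compiled form; this text tells all that it offers. Calls block until the motion is done:
- r.reach(position, orientation): joint-space move of the TCP to a pose.
- r.move_straight(position, orientation=None, speed=0.15, max_force=None): straight line of the TCP; orientation=None keeps the orientation; speed is the mean speed in m/s. With max_force (N) it stops when the force on the tool has changed by that much, and returns True; else False.
- r.movej(angles): joint-space move.
- command_gripper(opening, force=None): finger opening in m; force is the grip in N (None keeps the last); returns when the fingers have stopped.
- r.hold(seconds).
- r.solve_ik(position, orientation): joint angles nearest the present ones, or None.
- r.read_state(): the state.
- optics.get_image(name): name is "side" or "top" or "wrist"; returns (picture, depth): 480x640x3 uint8, red, green, blue; 480x640 float32, m along the optical axis (not along the pixel's ray), 0 where there is no reading.
- optics.camera_model(name): a dict with "K" (3x3 intrinsics, pixels), "k1" (the pictures are not rectified: a ray, as slopes to the right and down, at radius r is drawn at 1 + k1 r^2 times it, then the intrinsics apply), "R" (3x3) and "t" (3): a world point X has camera coordinates R X + t; the wrist camera has in their place "tool_from_camera" (4x4, takes a point from camera to tool coordinates, whose origin is the TCP and whose axes are the flange's). Camera axes: x right, y down, z forward; pixel columns grow to the right and rows downward; lengths in m; the calibration is good to about 2 mm. A picture is of the moment at which its call begins: read the wrist's pose just before it. camera_model takes no time and is no camera call.
A pose or a line that the arm cannot do raises r.PlanningError and nothing moves.
- r.finish_job(): hands the job in; it is judged then, once.
The state is a dict: "time_s": time; "joint_positions": joint angles; "dq": joint speeds; "tau": joint torques, N m; "eef_pos": TCP position; "eef_rot": TCP orientation; "contact_force": force on the tool from outside, world axes, zero at the start; "torque": the same for the moment, N m; "grip_width": finger opening in m; "grip_force": force on a finger pad.
Only numpy, scipy, OpenCV 4.12 (cv2) and the standard library are available. Lean on these libraries where they do the work, as an engineer would, in place of code of your own. Each camera call takes 0.05 s, during which the arm holds its last target. There are 200 camera calls.

### The job

Put the cordless soldering iron's battery block on charge: tuck the tongue at its foot under the lip of the charger's pocket with the block tilted, then rock it down until it sits flat and fully home in the pocket, and let go. Leave the other things on the bench where they are.

Things in the scene. Friction and masses are not known exactly. Their poses are not given: they have to be found in the camera images.
- battery: Black plastic block, 0.25 to 0.5 kg, standing on the bench. Body 90 x 40 x 56 mm (x, y, z), plain upright sides; a low tongue 10 mm long, 40 wide, 9 thick sticks out at its -x foot, level with the underside. Origin: centre of the 100 x 40 mm underside (body x -40 to +50, tongue -50 to -40 mm). z up; tongue end (-x) roughly towards the robot at the start. Grip it across the 40 mm width.
- tongue_tip (a point): Middle of the tongue's lower end edge on the battery: 50 mm along -x from the battery's origin, on the underside.
- charger: Grey plastic charger fixed to the bench, base 150 x 86 x 16 mm (x -69 to +81). Origin: on the bench under the pocket's centre; z up. Walls 12 mm thick frame an open pocket, rim 30 mm above the bench; the top 5 mm of the side walls and +x wall flare outward by 4 mm. A lip bridges the pocket's -x end, top 33 mm above the bench. The lip end (-x) faces roughly the robot. No latch.
- pocket (a point): Centre of the pocket's floor, 16 mm above the bench; axes as the charger. The pocket is 102.5 mm long (x -51.25 to +51.25), 43 mm wide (y) and 14 mm deep. The seated battery's origin lies here, its x axis along the charger's, tongue under the lip.
- lip_edge (a point): Middle of the lip's lower free edge, 45.25 mm along -x from the pocket's centre and 13 mm above its floor; axes as the charger. The lip is 4 mm thick and covers the last 6 mm of the pocket over its whole width; beyond it stands the end wall.
- flux: Bystander: amber glass bottle, 50 mm diameter, 100 mm tall, loose. Origin under its centre.
- foil: Bystander: roll of copper foil lying flat, 64 mm diameter, 12 mm high, loose. Origin under its centre.
- spool: Bystander: solder spool standing on end, 60 mm diameter, 40 mm tall, loose. Origin under its centre.
- brush: Bystander: flat flux brush, 170 mm long, lying loose. Origin under its middle; handle to its -x.
Mind the look-alikes: they are no part of the job. What is shaped like the charger but brown, green or pink is not meant.

How it is judged:
By the outcome, as a careful person would: the job done as asked, in the order asked, and still so for the second after the job is handed in, with the robot touching nothing.
It also fails if it takes over 48 s, if anything falls off the work surface, if the arm or the gripper's body presses on something with over 40 N, if the wrist force passes 120 N, or if a joint passes its speed limit or range.

## Working session

There is one attempt and no reset: what is moved stays moved. The work goes in short steps, each a Python script; the robot and the scene stay as the last script left them, time stands still between calls to the robot, and variables do not carry over. Pictures are saved under pics/ and viewed, at most 10 in all, crops included, and the job is handed in when it is done.

```bash
mkdir -p pics; python3 - <<'E'
from workcell import r, optics
import cv2, numpy as np
for n in ("top","side"):
    p,d=optics.get_image(n); cv2.imwrite(f"pics/{n}0.png",p[:,:,::-1]); np.savez(f"{n}0.npz",p=p,d=d)
    m=optics.camera_model(n); print(n,m["K"].tolist(),m["k1"],m["R"].round(3).tolist(),m["t"])
m=optics.camera_model("wrist");print(m)
s=r.read_state();print(s["time_s"],s["eef_rot"],r.tip_extent)
E
```

```text
top [[439.0194147431406, 0.0, 317.1019363795553], [0.0, 439.0194147431406, 232.59272649075226], [0.0, 0.0, 1.0]] 0.038193921606719757 [[0.011, -1.0, 0.002], [-0.98, -0.012, -0.197], [0.197, -0.0, -0.98]] [-0.02201933  0.56997029  0.9439734 ]
side [[452.97022120992125, 0.0, 312.1461201803673], [0.0, 452.97022120992125, 240.9175875599781], [0.0, 0.0, 1.0]] -0.11468352504081815 [[0.988, -0.154, -0.019], [-0.092, -0.484, -0.87], [0.124, 0.862, -0.492]] [-0.55612267  0.11966002  0.8858503 ]
{'K': array([[348.91070208,   0.        , 318.86211707],
       [  0.        , 348.91070208, 239.83953733],
       [  0.        ,   0.        ,   1.        ]]), 'k1': 0.011718690893206877, 'tool_from_camera': array([[-1.16249495e-04, -9.57256229e-01, -2.89241247e-01,
         7.44391198e-02],
       [ 9.99998353e-01, -6.35130042e-04,  1.70007870e-03,
         2.12169235e-03],
       [-1.81111673e-03, -2.89240573e-01,  9.57254726e-01,
        -1.41898986e-01],
       [ 0.00000000e+00,  0.00000000e+00,  0.00000000e+00,
         1.00000000e+00]])}
0.1 [ 9.90369712e-01  1.38446221e-01  1.21793277e-05 -6.91474147e-04] 0.025
```

View pics/top0.png

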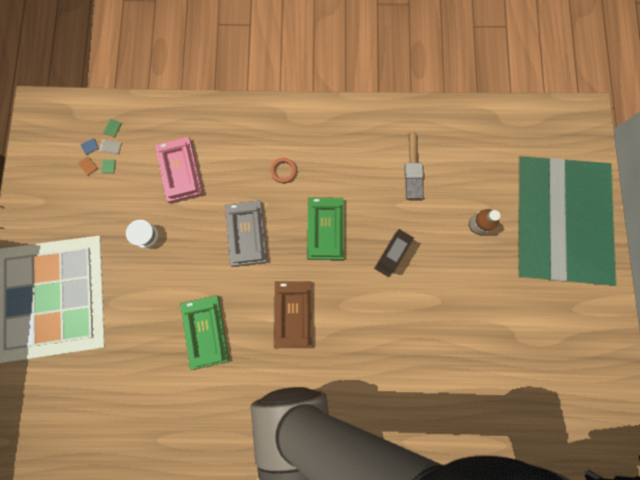

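View pics/side0.png

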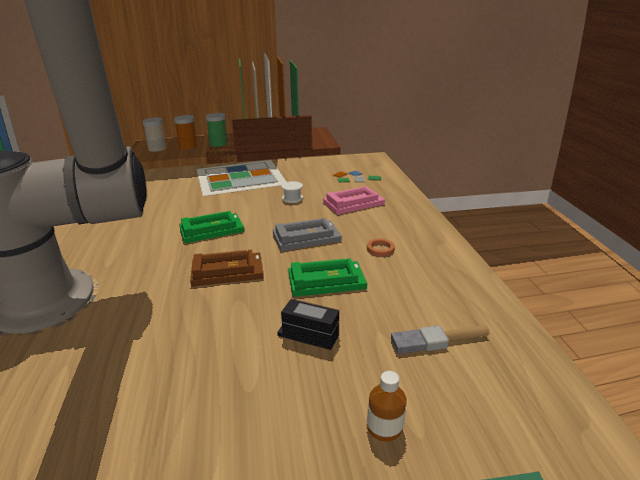

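The chargers in the top view are grey (246,233), green (325,228), green (205,332), brown (293,314) and pink (180,170). Only the grey one fits the description. The black battery is at (395,252). I'll confirm with an enlarged crop and take rough positions.

```bash
cat > h.py <<'E'
import numpy as np, cv2
from scipy.spatial.transform import Rotation as Ro
from workcell import r, optics, command_gripper
def cam(n, st=None):
    m=optics.camera_model(n)
    if n!="wrist":
        R=np.array(m["R"]); return m["K"],m["k1"],R.T,-R.T@np.array(m["t"])
    T=m["tool_from_camera"]; W=Ro.from_quat(st["eef_rot"]).as_matrix()
    return m["K"],m["k1"],W@T[:3,:3],W@T[:3,3]+np.array(st["eef_pos"])
def slopes(uv,K,k1):
    d=(np.atleast_2d(uv)-[K[0,2],K[1,2]])/K[0,0]; s=d.copy()
    for _ in range(8): s=d/(1+k1*(s**2).sum(1,keepdims=True))
    return s
def onplane(uv,z,c):
    K,k1,R,o=c; s=slopes(uv,K,k1); v=np.c_[s,np.ones(len(s))]@R.T
    return o+v*((z-o[2])/v[:,2])[:,None]
def cloud(mask,d,c):
    K,k1,R,o=c; vv,uu=np.nonzero(mask&(d>0)); s=slopes(np.c_[uu,vv].astype(float),K,k1)
    return o+(np.c_[s,np.ones(len(s))]*d[vv,uu][:,None])@R.T
def project(X,c):
    K,k1,R,o=c; q=(np.atleast_2d(X)-o)@R; s=q[:,:2]/q[:,2:]; s=s*(1+k1*(s**2).sum(1,keepdims=True))
    return s*K[0,0]+[K[0,2],K[1,2]]
def quat(yaw,tilt=0):
    """object-frame yaw; tool x along object x?, tool down; tilt about object y"""
    z=Ro.from_euler("z",yaw); return z*Ro.from_euler("y",tilt)
E
python3 - <<'E'
from h import *
z=np.load("top0.npz");p,d=z["p"],z["d"]
c=cam("top")
hsv=cv2.cvtColor(p,cv2.COLOR_RGB2HSV)
def rect(m,box,zp,name):
    u0,v0,u1,v1=box; M=np.zeros(m.shape,bool); M[v0:v1,u0:u1]=m[v0:v1,u0:u1]
    P=cloud(M,d,c); print(name,M.sum(),"z pct",np.percentile(P[:,2],[5,50,95]).round(3))
    T=P[P[:,2]>zp]; 
    (cx,cy),(w,h),a=cv2.minAreaRect(T[:,:2].astype(np.float32)); print(" rect",cx,cy,w,h,a)
rect((hsv[...,1]<60),(218,190,274,275),0.008,"charger")
rect((hsv[...,2]<100)&(hsv[...,1]<90),(370,225,420,280),0.04,"battery")
crop=np.hstack([cv2.resize(p[190:280,215:275],(400,600),interpolation=cv2.INTER_CUBIC),cv2.resize(p[215:290,365:425],(400,600),interpolation=cv2.INTER_CUBIC)])
cv2.imwrite("pics/crop1.png",crop[:,:,::-1])
E
```

```text
charger 2165 z pct [0.014 0.018 0.034]
 rect 0.5766583681106567 0.15462790429592133 0.14997132122516632 0.08607959747314453 7.686378002166748
battery 482 z pct [0.009 0.056 0.059]
 rect 0.5330110192298889 -0.19444796442985535 0.03873042017221451 0.08764472603797913 59.01630401611328
```

View pics/crop1.png

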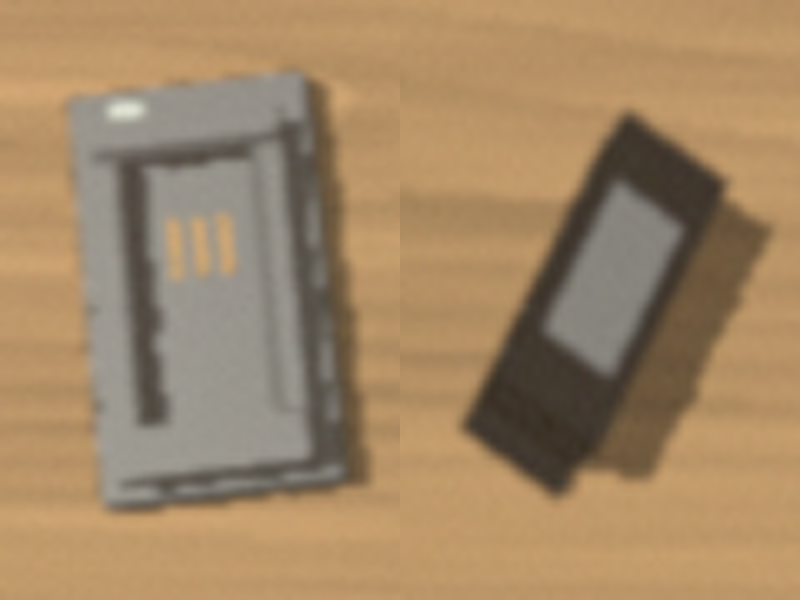

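The crop confirms the grey charger, with its LED and shelf at the far end and the lip towards the robot. It also shows the battery with its tongue at lower left (towards the robot). Next I hover over the battery and take one close look.

```bash
cat >> h.py <<'E'
def tool(yaw,tilt=0): return Ro.from_euler("z",yaw)*Ro.from_euler("y",-tilt)*Ro.from_euler("x",np.pi)
def ax(yaw): return np.array([np.cos(yaw),np.sin(yaw)])
def snap(n,f):
    st=r.read_state(); p,d=optics.get_image(n); cv2.imwrite(f"pics/{f}.png",p[:,:,::-1]); np.savez(f+".npz",p=p,d=d,q=st["eef_rot"],e=st["eef_pos"]); return p,d,cam(n,st)
yb=np.radians(59.016-90); BC=np.array([0.5330,-0.1944])   # battery body centre
yc=np.radians(7.686); CO=np.array([0.57666,0.15463])-0.006*ax(yc)  # charger origin
E
python3 - <<'E'
from h import *
r.reach([*BC,0.17],tool(yb).as_quat())
p,d,c=snap("wrist","w1")
hsv=cv2.cvtColor(p,cv2.COLOR_RGB2HSV)
P=cloud(np.ones(d.shape,bool),d,c); near=np.linalg.norm(P[:,:2]-BC,axis=1)<0.08
print(np.percentile(P[near][:,2],[2,50,98]).round(4), r.read_state()["time_s"])
for lo,hi in((0.05,0.065),(0.006,0.012),(0.004,0.065)):
    T=P[near&(P[:,2]>lo)&(P[:,2]<hi)]; print(lo,len(T),cv2.minAreaRect(T[:,:2].astype(np.float32)) if len(T) else 0, np.median(T[:,2]) if len(T) else 0)
E
```

```text
[-0.002   0.2377  0.2664] 1.975
0.05 5931 ((0.5325986742973328, -0.19748646020889282), (0.040033258497714996, 0.09074020385742188), 58.88007736206055) 0.05505119341242648
0.006 45 ((0.5712918043136597, -0.2209252268075943), (0.03900614753365517, 0.00026105839060619473), 58.9625358581543) 0.010731758765924748
0.004 6233 ((0.532645583152771, -0.19751480221748352), (0.040033258497714996, 0.09084974229335785), 58.88007736206055) 0.05501517140838841
```

View pics/w1.png

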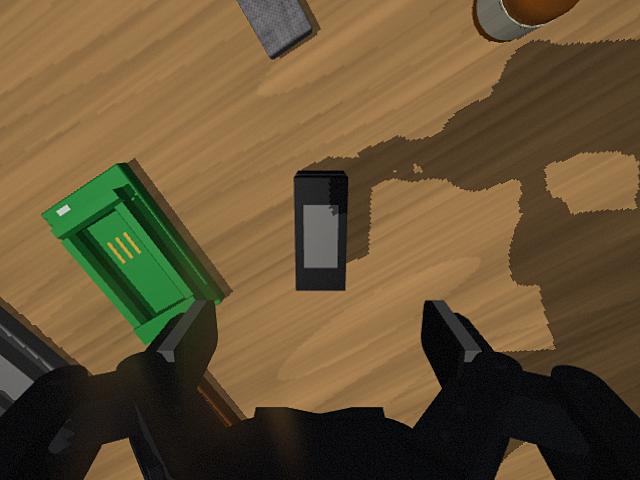

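The battery is centred at (320,230), tongue end towards the fingers, with nothing close beside it. I'll grasp, lift and carry it above the charger, then look.

```bash
python3 - <<'E'
from h import *
y=np.radians(58.88-90); C=np.array([0.5326,-0.1972]); q=tool(y).as_quat()
command_gripper(0.065,70)
r.move_straight([*C,0.10],q,speed=0.2)
print(r.move_straight([*C,0.046],q,speed=0.1,max_force=12))
command_gripper(0.02,70)
s=r.read_state();print(s["grip_width"],s["grip_force"],s["eef_pos"],s["contact_force"])
r.move_straight([*C,0.17],q,speed=0.2)
print(np.array(r.read_state()["contact_force"]).round(1))
r.reach([*(CO+ax(yc)*-0.02),0.19],tool(yc,np.radians(16)).as_quat())
p,d,c=snap("wrist","w2"); snap("top","t2")
s=r.read_state();print(s["time_s"],s["grip_width"],s["joint_positions"])
E
```

```text
False
0.03765501258209843 70.0000548362732 [ 0.53324248 -0.19734861  0.04731389] [-0.78858535  1.35095213  5.39329875]
[-0.5  0.3 -3.9]
6.0417 0.03776749542726643 [ 1.31382592e-01  3.24149739e-01  1.71043640e+00 -1.62180398e-05
  8.28226458e-01  1.57011940e+00]
```

View pics/w2.png

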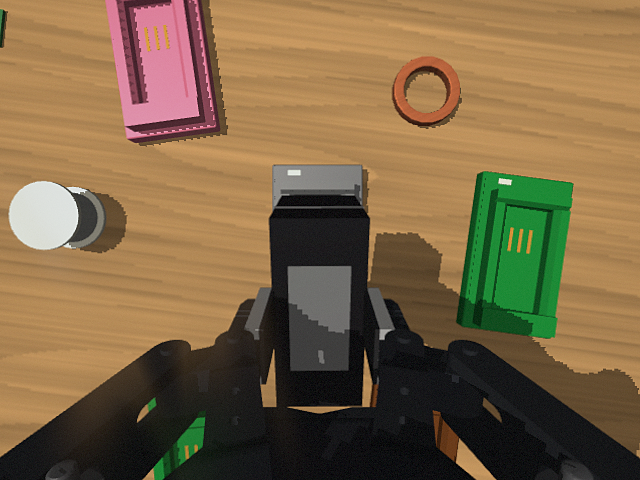

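The held battery covers most of the grey charger; its far shelf shows at rows 165–200, cols 272–366. Next I measure the battery in the tool frame and the charger's end in the same view.

```bash
python3 - <<'E'
from h import *
z=np.load("w2.npz"); p,d=z["p"],z["d"]; st={"eef_rot":z["q"],"eef_pos":z["e"]}; c=cam("wrist",st)
W=Ro.from_quat(z["q"]).as_matrix()
hsv=cv2.cvtColor(p,cv2.COLOR_RGB2HSV)
M=np.zeros(d.shape,bool); M[190:300,262:378]=1
P=(cloud(M,d,c)-z["e"])@W   # tool frame
print("depth z tool pct",np.percentile(P[:,2],[2,10,50,90]).round(4))
top=P[(P[:,2]<-0.0)&(P[:,2]>-0.03)]
zt=np.median(top[:,2]); top=top[abs(top[:,2]-zt)<0.004]
print("top z",zt,"xmax",np.percentile(top[:,0],[50,99,99.9]),"y",np.percentile(top[:,1],[0.3,99.7]))
lo=P[(P[:,2]>-0.0)&(P[:,2]<0.06)]; print("front face x",np.median(lo[:,0]),"z max",lo[:,2].max(),len(lo))
M[:]=0; M[155:208,262:378]=1
Q=cloud(M,d,c); 
def chg(Q): 
    v=Q[:,:2]-CO; a=ax(yc); return np.c_[v@a, v@np.array([-a[1],a[0]]),Q[:,2]]
q=chg(Q); q=q[(q[:,2]>0.008)&(q[:,2]<0.045)]
print("chg n",len(q),"x",np.percentile(q[:,0],[0.5,50,99.5]).round(4),"z",np.median(q[:,2]))
t=q[(q[:,2]>0.012)]
for x0 in np.arange(0.05,0.085,0.005):
    u=t[(t[:,0]>x0)&(t[:,0]<x0+.005)]
    if len(u)>10: print(x0.round(3),np.percentile(u[:,1],[1,99]).round(4),u[:,1].mean().round(4),np.median(u[:,2]).round(4))
# battery in charger frame & top camera
b=chg(top@W.T+z["e"]); print("battery lateral (wrist)",np.percentile(b[:,1],[0.3,99.7]), "tcp",chg(np.atleast_2d(z["e"])))
E
```

```text
depth z tool pct [-0.0091 -0.0083 -0.0072  0.1877]
top z -0.007607437302004274 xmax [0.0264062  0.04312435 0.04333923] y [-0.02058617  0.02548501]
front face x 0.04303962776948848 z max 0.04850552396079333 1610
chg n 2887 x [0.0429 0.0645 0.0802] z 0.015720878527698268
0.05 [-0.0429  0.0398] -0.0014 0.0259
0.055 [-0.0434  0.0398] -0.0016 0.0289
0.06 [-0.0437  0.0407] -0.0015 0.0287
0.065 [-0.0432  0.0402] -0.0014 0.0151
0.07 [-0.0435  0.0398] -0.0023 0.0153
0.075 [-0.0428  0.0401] -0.0016 0.015
0.08 [-0.0347  0.0375] 0.0037 0.013
battery lateral (wrist) [-0.02648098  0.01959248] tcp [[-0.01982378 -0.00098728  0.18968625]]
```

```bash
python3 - <<'E'
from h import *
z=np.load("w2.npz"); d=z["d"]; st={"eef_rot":z["q"],"eef_pos":z["e"]}; c=cam("wrist",st)
W=Ro.from_quat(z["q"]).as_matrix()
M=np.zeros(d.shape,bool); M[190:290,262:378]=1
P=(cloud(M,d,c)-z["e"])@W
for x0 in (0.01,0.02,0.03,0.035,0.04):
    u=P[(abs(P[:,2]+0.0076)<0.004)&(P[:,0]>x0)&(P[:,0]<x0+.005)]; print(x0,u[:,1].min().round(4),u[:,1].max().round(4),np.median(u[:,2]).round(4),len(u))
print("tcp err",z["e"],np.degrees((tool(yc,np.radians(16)).inv()*Ro.from_quat(z["q"])).as_rotvec()))
E
```

```text
0.01 -0.022 0.0273 -0.0077 622
0.02 -0.0179 0.0222 -0.0077 1140
0.03 -0.0178 0.0222 -0.0075 1175
0.035 -0.0178 0.022 -0.0075 1206
0.04 -0.0179 0.0222 -0.0073 986
tcp err [0.55120026 0.15019782 0.18968625] [-0.04282923 -0.03901045  0.07319372]
```

```bash
cat >> h.py <<'E'
TIP=np.array([-0.057,0,0.048]); FLOOR=0.016; LAT=0.0005
def tcp_for(xt,zt,deg,lat=LAT):
    a=ax(yc); R=tool(yc,np.radians(deg)); w=np.r_[CO+a*xt+np.array([-a[1],a[0]])*lat,FLOOR+zt]
    return w-R.apply(TIP),R.as_quat()
def tip_now():
    s=r.read_state(); R=Ro.from_quat(s["eef_rot"]); w=s["eef_pos"]+R.apply(TIP); a=ax(yc); v=w[:2]-CO
    return np.r_[v@a,v@[-a[1],a[0]],w[2]-FLOOR].round(4)*1000,np.array(s["contact_force"]).round(1),np.degrees(np.arcsin(R.as_matrix()[2,0])).round(2),round(s["time_s"],2)
E
python3 - <<'E'
from h import *
r.move_straight(*tcp_for(-0.036,0.045,16),speed=0.15); r.hold(0.2); print("A",*tip_now())
r.move_straight(*tcp_for(-0.040,0.008,16),speed=0.06,max_force=10); r.hold(0.2); print("B",*tip_now())
p,d,c=snap("side","s3")
u=project([*CO,0.03],c)[0].astype(int); k=p[max(u[1]-75,0):u[1]+45,u[0]-80:u[0]+80]
cv2.imwrite("pics/s3c.png",cv2.resize(k,(800,600),interpolation=cv2.INTER_CUBIC)[:,:,::-1])
E
```

```text
A [-35.4   0.5  46.2] [-0.1 -0.7 -3.9] 16.12 6.87
B [-39.6   0.5   8.4] [-0.4 -0.8 -3.8] 16.05 7.83
```

View pics/s3c.png

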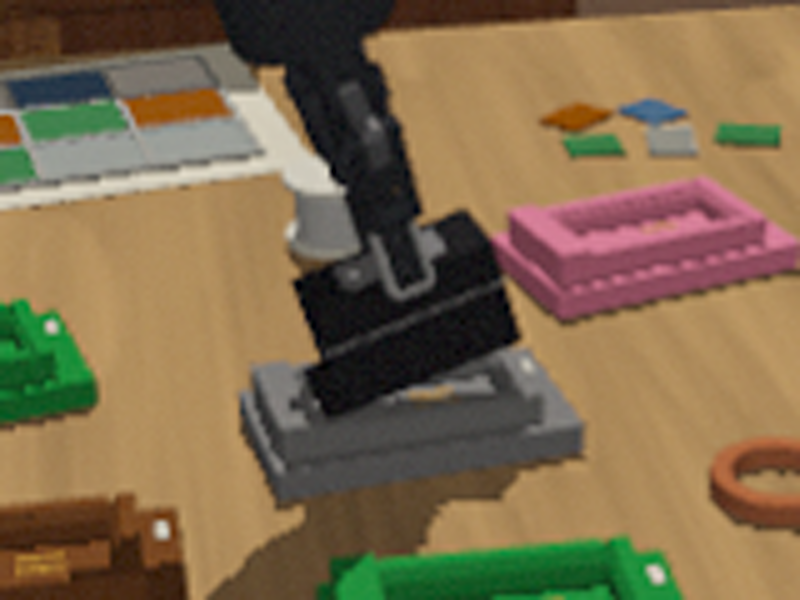

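The side view shows the tilted block with its tongue end inside the pocket, just ahead of the lip at about (300,400). Now I lower it to touch and slide the tongue under the lip until it touches the end wall.

```bash
python3 - <<'E'
from h import *
print(r.move_straight(*tcp_for(-0.040,-0.004,16),speed=0.03,max_force=6)); print("touch",*tip_now())
z0=tip_now()[0][2]/1000
r.move_straight(*tcp_for(-0.040,z0+0.0012,16),speed=0.03); print("up",*tip_now())
print(r.move_straight(*tcp_for(-0.053,z0+0.0012,16),speed=0.03,max_force=8)); print("wall",*tip_now())
E
```

```text
True
touch [-38.7   0.5  -1.5] [2.3 1.2 3.3] 16.16 8.25
up [-40.8   0.5  -0.8] [ 0.  -0.4 -3. ] 15.9 8.5
False
wall [-51.5   0.4   0.5] [ 4.8  0.4 -4.5] 16.22 9.08
```

```bash
python3 - <<'E'
from h import *
print(r.move_straight(*tcp_for(-0.056,-0.0003,16),speed=0.02,max_force=10)); print("wall",*tip_now())
p,d,c=snap("side","s4")
u=project([*CO,0.03],c)[0].astype(int); k=p[u[1]-50:u[1]+25,u[0]-50:u[0]+50]
cv2.imwrite("pics/s4c.png",cv2.resize(k,(800,600),interpolation=cv2.INTER_CUBIC)[:,:,::-1])
E
```

```text
False
wall [-52.6   0.5   1.2] [ 8.1  0.8 -3.1] 16.44 9.38
```

View pics/s4c.png

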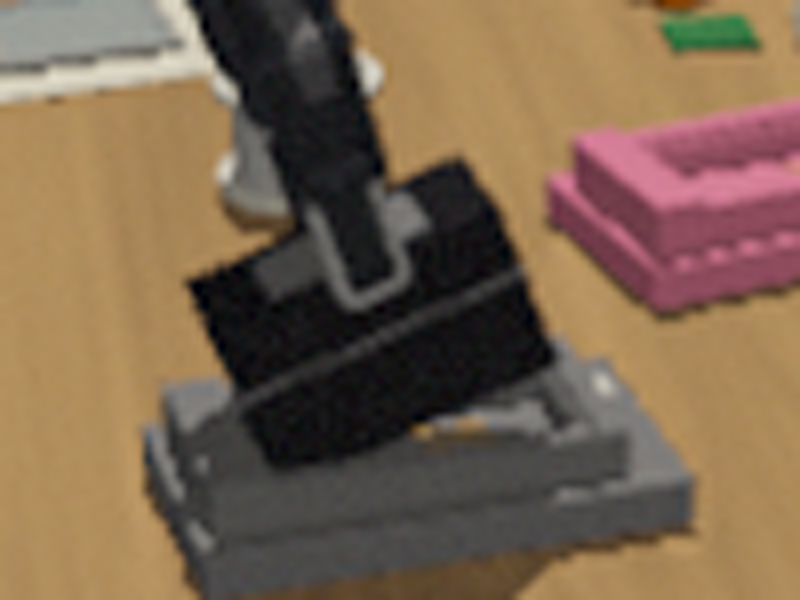

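```bash
cat > meas.py <<'E'
from h import *
def meas(f):
    p,d,c=snap("wrist",f); z=np.load(f+".npz"); W=Ro.from_quat(z["q"]).as_matrix()
    M=np.zeros(d.shape,bool); M[100:300,200:440]=1
    G=cloud(M,d,c); P=(G-z["e"])@W
    t=P[(abs(P[:,2]+0.0076)<0.006)&(abs(P[:,1])<0.016)&(P[:,0]>-0.0)&(P[:,0]<0.06)]
    k=np.polyfit(t[:,0],t[:,2],1); x=np.percentile(t[:,0],99.5); print("top z@x, pitch deg",k[1].round(4),np.degrees(k[0]).round(2),"front x",x.round(4))
    u=P[(P[:,0]>0.02)&(P[:,0]<0.04)&(abs(P[:,2]+0.0076)<0.004)]; print("bat y",np.percentile(u[:,1],[.5,99.5]).round(4))
    v=G[:,:2]-CO;a=ax(yc);q=np.c_[v@a,v@[-a[1],a[0]],G[:,2]]
    s=q[(abs(q[:,2]-0.015)<0.005)&(q[:,0]>0.066)&(abs(q[:,1])<0.055)]
    m=s[abs(s[:,1])<0.03]; print("shelf end x",np.percentile(m[:,0],99.5).round(4),"y",np.percentile(s[:,1],[.5,99.5]).round(4),"z",np.median(s[:,2]).round(4))
    F=(np.array([x,0.0022,k[1]+k[0]*x])@W.T+z["e"]); w=F[:2]-CO; print("front-top edge in charger frame",w@a,w@[-a[1],a[0]],F[2])
if __name__=="__main__":
    import sys; print(*tip_now()); meas(sys.argv[1])
E
python3 meas.py w5
```

```text
[-52.6   0.4   1.2] [ 8.3  1.3 -3.3] 16.44 9.43
top z@x, pitch deg -0.0086 0.12 front x 0.0433
bat y [-0.0176  0.0219]
shelf end x 0.0793 y [-0.0438  0.0411] z 0.0151
front-top edge in charger frame 0.027642064299011008 -0.0017989331548187155 0.0998443633311464
```

The tongue is under the lip: its tip is about 2.7 mm above the floor and touching the end wall. The battery hasn't turned in the grip. Now I back off slightly and rock it down in steps, watching the force.

```bash
python3 - <<'E'
from h import *
r.move_straight(*tcp_for(-0.0512,-0.0003,16),speed=0.03); print(*tip_now())
for t in (14,12,10,8,6,4,2,0.5):
    f=1-t/16
    hit=r.move_straight(*tcp_for(-0.0512-0.0016*f,-0.0003-0.0007*f,t),speed=0.04,max_force=18)
    print(t,hit,*tip_now())
    if hit: break
E
python3 meas.py w6
```

```text
[-50.6   0.5   0. ] [ 4.   0.7 -1.3] 16.08 9.79
14 False [-50.8   0.5  -0.2] [ 3.7  0.9 -1.4] 14.08 10.04
12 False [-51.    0.5  -0.4] [ 4.1 -0.1 -0.8] 12.11 10.29
10 False [-51.3   0.5  -0.5] [ 6.  -0.  -0.6] 10.12 10.54
8 False [-51.5   0.5  -0.5] [ 5.  -0.1  0.5] 8.12 10.79
6 False [-51.8   0.5  -0.6] [5.5 0.5 0.7] 6.13 11.04
4 False [-52.    0.5  -0.8] [5.4 0.3 1.3] 4.12 11.29
2 False [-52.2   0.5  -0.9] [ 6.  -0.1  1.1] 2.12 11.54
0.5 False [-52.4   0.5  -0.9] [4.3 0.4 2.2] 0.62 11.79
[-52.4   0.5  -0.9] [4.3 0.4 2.2] 0.62 11.79
top z@x, pitch deg -0.0086 1.8 front x 0.0436
bat y [-0.0176  0.0219]
shelf end x 0.0795 y [-0.0436  0.0406] z 0.015
front-top edge in charger frame 0.04752445882692543 -0.0016400906782972945 0.07143932311209346
```

```bash
python3 - <<'E'
from h import *
r.move_straight(*tcp_for(-0.0512,-0.0005,0.5),speed=0.03); print(*tip_now())
r.move_straight(*tcp_for(-0.0512,-0.0025,2.0),speed=0.03,max_force=15); print(*tip_now())
E
python3 meas.py w7; python3 - <<'E'
from h import *
p,d,c=snap("side","s7")
u=project([*CO,0.03],c)[0].astype(int); k=p[u[1]-50:u[1]+25,u[0]-50:u[0]+50]
cv2.imwrite("pics/s7c.png",cv2.resize(k,(800,600),interpolation=cv2.INTER_CUBIC)[:,:,::-1])
E
```

```text
[-52.3   0.6  -0.8] [ 1.4 -0.6 -2.1] 0.41 12.09
[-51.3   0.6  -2. ] [2.3 0.3 1.7] 2.03 12.34
[-51.3   0.6  -2. ] [2.3 0.3 1.7] 2.03 12.34
top z@x, pitch deg -0.0085 2.59 front x 0.0435
bat y [-0.0176  0.022 ]
shelf end x 0.0796 y [-0.0437  0.0405] z 0.015
front-top edge in charger frame 0.04716763481593215 -0.0016140858847755167 0.07209446147206224
```

View pics/s7c.png

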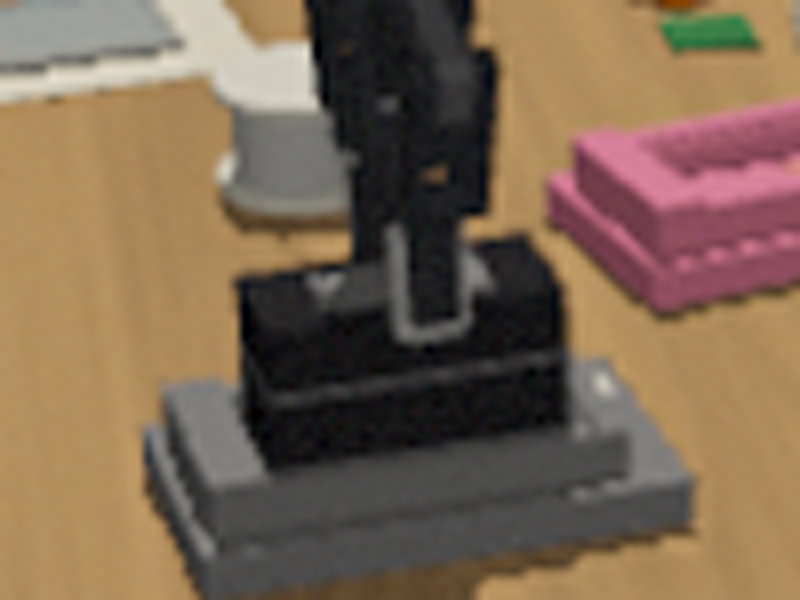

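The side view shows the block sitting level in the pocket behind the lip. I'll release it, retreat and check the height and level.

```bash
cat > chk.py <<'E'
from h import *
def chk(f):
    p,d,c=snap("wrist",f); G=cloud(np.ones(d.shape,bool),d,c); v=G[:,:2]-CO;a=ax(yc);q=np.c_[v@a,v@[-a[1],a[0]],G[:,2]]
    t=q[(abs(q[:,2]-0.071)<0.008)&(abs(q[:,0])<0.07)&(abs(q[:,1])<0.035)]
    A=np.c_[t[:,:2],np.ones(len(t))]; k=np.linalg.lstsq(A,t[:,2],rcond=None)[0]
    print("top plane slopes deg",np.degrees(k[:2]).round(2),"z0",k[2].round(4),"rect",cv2.minAreaRect(t[:,:2].astype(np.float32)))
    b=q[(abs(q[:,0])<0.1)&(abs(q[:,1])<0.06)&(q[:,2]>0.008)&(q[:,2]<0.04)]
    print("charger rect",cv2.minAreaRect(b[:,:2].astype(np.float32)),"shelf z",np.median(b[(b[:,0]>0.068)&(b[:,0]<.077)][:,2]))
if __name__=="__main__":
    import sys; chk(sys.argv[1])
E
python3 - <<'E'
from h import *
from chk import chk
command_gripper(0.052); s=r.read_state(); e=np.array(s["eef_pos"]); z=Ro.from_quat(s["eef_rot"]).apply([0,0,1])
print(s["grip_width"],np.array(s["contact_force"]).round(1))
r.move_straight(e-0.06*z,speed=0.15)
r.move_straight([*(CO),0.20],tool(yc).as_quat(),speed=0.2); r.hold(0.2); print(*tip_now()); chk("w8")
E
```

```text
0.05234993292005153 [ 0.2  0.7 -0.2]
[-58.   -0.  134.3] [-0.1  0.9  0.1] -0.19 14.02
top plane slopes deg [-0.09 -0.12] z0 0.0711 rect ((0.0029095709323883057, -0.0013222713023424149), (0.04007836431264877, 0.09057769179344177), 89.75164031982422)
charger rect ((0.0052815452218055725, -0.001538749784231186), (0.08625076711177826, 0.14851762354373932), 89.94486236572266) shelf z 0.015046103788642684
```

View pics/w8.png

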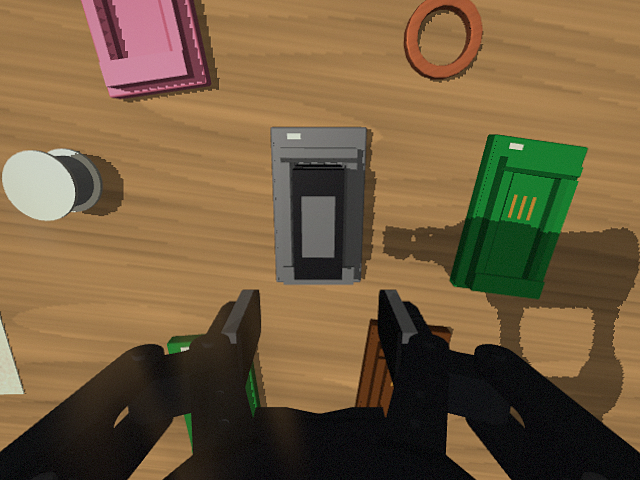

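The block sits flat (within 0.15°). Its top is 56.0 mm above the shelf, which is at the pocket floor's height, so it is fully home. It is centred in the pocket, the gripper is clear and the bystanders in view haven't moved.

```bash
python3 -c "
from workcell import r
print(r.finish_job())"
```

```text
the job is handed in; nothing more can be done
None
```

The battery block is on charge in the grey charger, tongue tucked under the lip, flat and fully home, released at about 14 s of the 48 s allowed, and the job has been handed in (no verdict was returned).

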